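# Refit the centrifuge's spacers in order

### The job

Put the two larger spacer rings from the enamel tray back onto the centrifuge's upright spindle: the largest first, down flat on the steel deck, and then the middle-sized one flat on top of it. The smallest ring belongs to another machine: leave it where it lies.

Things in the scene. Friction and masses are not known exactly. Their poses are not given: they have to be found in the camera images.
- spacer_large: plain brass spacer ring, outside diameter 64 mm, bore 28 mm, 18 mm high, about 400 g, lying flat in the enamel tray; origin at the centre of its underside, z along the bore. The three rings differ in outside diameter only and lie in a row along the tray's long side, in any order, about 100 mm apart.
- spacer_middle: plain brass spacer ring, outside diameter 50 mm, bore 28 mm, 18 mm high, about 210 g, lying flat in the enamel tray; origin at the centre of its underside, z along the bore. Tray floor 2 mm above the worktop, walls 30 mm high; on the two sides facing the tray's long walls each ring has at least 25 mm of free floor.
- spacer_small: plain brass spacer ring, outside diameter 38 mm, bore 28 mm, 18 mm high, about 80 g, lying flat in the enamel tray; origin at the centre of its underside, z along the bore. Not needed: it stays there. Forceps lie along the tray's far long wall.
- spindle_foot (a point): point on the spindle's axis in the plane of the centrifuge's deck, z up. The centrifuge drive is a fixed white round housing 180 mm across; its flat steel deck, 152 mm across, is 55 mm above the worktop. From its centre rises a plain spindle, diameter 14 mm, tip 48 mm above the deck. Nothing else stands on the deck.

How it is judged:
On the way, in this order (a step that is already met when the one before it is completed fails the run):
1. the largest ring is on the spindle, flat on the deck, and let go (horizontal distance between spacer_large and spindle_foot below 0.012 m and z of spacer_large in the frame of spindle_foot between -0.004 and 0.006 m and angle between spacer_large's own z axis and vertical below 0.17 rad and contact force between the fingers and spacer_large below 0.2 N), for 0.2 s.
2. the middle-sized ring is on the spindle, flat on the largest (horizontal distance between each of spacer_large, spacer_middle and spindle_foot below 0.012 m and z of spacer_large in the frame of spindle_foot between -0.004 and 0.006 m and angle between each of spacer_large, spacer_middle's own z axis and vertical below 0.17 rad and z of spacer_middle in the frame of spindle_foot between 0.012 and 0.024 m), for 0.2 s.
At the end, for the whole second after the job is handed in: Both larger rings threaded on the spindle, at rest, axes within 12 mm of it and within 10 degrees of level: the largest's underside at most 6 mm above the deck, the middle one's 12 to 24 mm above it; the smallest within 30 mm of where it lay (all of step 2 and linear speed of each of spacer_large, spacer_middle below 0.02 m/s and distance of spacer_small from where it was at the start of the episode below 0.03 m); the robot touches nothing.
It fails at once if the smallest ring is moved more than 30 mm (distance of spacer_small from where it was at the start of the episode above 0.03 m).
It also fails if it takes over 48 s, if anything falls off the work surface, if the arm or the gripper's body presses on something with over 40 N, if the wrist force passes 120 N, or if a joint passes its speed limit or range.

### The arm

A 6-joint arm with a two-finger parallel gripper is mounted at the origin on a cart in front of the work surface, level with it; the furniture and walls round the work are solid. World frame = base frame: x ahead of the robot, y to its left, z up, the work surface at z = 0. Lengths are in m, angles in rad, forces in N, time in s.
With the tool pointing down it reaches from about 0.325 to 0.85 m from the base axis. Payload 4.4 kg.
Tool frame: the origin (TCP) lies on the centre line of the jaws, within the pads' length; the fingertips stand 19 mm ahead of it and the grasp point (between the pads) is the TCP (arm.tips_ahead is the distance from the TCP to the fingertips, in m); z points along the fingers, y is the line along which they close (so a half turn about z gives the same grasp; the last joint's range is limited). The gripper opens to 94 mm and grips with 3 to 60 N. Pads are 16 mm wide; open, the fingers measure 119 mm over their backs; the gripper's body (75 mm by 177 mm) begins 78 mm behind the grasp point.
Start: joints at [-1.484, 0.207, 1.542, -0, 1.393, -0.15], TCP at [0.135, -0.559, 0.201] pointing down, gripper open.
Joint ranges: [-2.73, 2.73], [-0.86, 2.22], [0.23, 2.46], [-1.11, 4.25], [0.08, 2.63], [-2.82, 2.82]. Speed limits (rad/s): [2.79, 2.79, 3.14, 3.14, 3.14, 3.14].

### API

Orientations are given as a unit quaternion [x, y, z, w].
In Python, from rig import arm gives the robot as it stands.
- The arm moves only by the tool hand_motion, called after ">>>" as name(argument=value, ...), one argument or row to a line, values as JSON. Schema: {"type":"object","properties":{"segments":{"type":"array","items":{"type":"array","items":{"type":"number"},"minItems":5,"maxItems":5},"minItems":1,"maxItems":8},"only":{"type":"string"},"quiet":{"type":"boolean"},"lines":{"type":"string"}},"required":["segments"],"additionalProperties":false}. segments is a list of rows, 1 to 8 of them, each of 5 numbers: dx, dy, dz in m, then a turn about the tool's z in rad, then the finger opening in m; each row is the pose to reach, as a shift and turn from the pose commanded when the call began, along the tool's axes at that moment; what a row does not reach only later rows make up. A row lasts 1/12 s, in which the tool goes at most 0.0417 m and 0.125 rad, less where a joint would pass 70% of its speed; a pose out of reach is approached as far as the arm can. The fingers move at their own pace and stop on an object; the grip force is fixed at half the most. Time passes only in rows, so rows that do not move let the fingers close. The tool returns the time, the measured TCP pose, the force, the opening and the grip force at its end. only (a regular expression) keeps the lines of the reply that match it, lines (a string "A,B") keeps lines A to B, and quiet returns only ok. Input that does not fit is refused with a message, and nothing moves.
- arm.get_state(): the state, without advancing time (a new reading comes with each control period).
- arm.capture(name): name is "scene" or "top"; returns a dict with "img" (480x640x3 uint8, red, green, blue), "vfov" (degrees; the focal length in pixels is half the picture's height over the tangent of half this angle, whatever the lens; pixels are square), "cx", "cy" (the principal point, pixels), "dist" ([k1, k2, p1, p2, k3] as OpenCV has them; the pictures are not rectified), "extrinsics" (4x4, takes a point from world to camera coordinates). Camera axes: x right, y down, z forward; pixel columns grow to the right and rows downward; lengths in m; the calibration is good to about 2 mm. A picture is of the moment at which its call begins. There is no depth.
- arm.close_job(): hands the job in; it is judged then, once.
The state is a dict: "time": time; "q": joint angles; "dq": joint speeds; "joint_efforts": joint torques, N m; "position": TCP position; "tool_rot": TCP orientation; "force": force on the tool from outside, world axes, zero at the start; "wrist_torque": the same for the moment, N m; "gripper_width": finger opening in m; "gripper_force": force on a finger pad.
Only numpy, scipy, OpenCV 4.12 (cv2) and the standard library are available. Lean on these libraries where they do the work, as an engineer would, in place of code of your own. Each camera call takes 0.05 s, during which the arm holds its last target. There are 200 camera calls.

## Working session

There is one attempt and no reset: what is moved stays moved. The work goes in short steps, Python scripts to look and compute and a tool call to move; the robot and the scene stay as the last step left them, time stands still between calls to the robot, and variables do not carry over. Pictures are saved under pics/ and viewed, at most 12 in all, crops included, and the job is handed in when it is done.

```bash
ls; mkdir -p pics; python3 - <<'E'
from rig import arm
import cv2,numpy as np
for n in("scene","top"):
    c=arm.capture(n); cv2.imwrite(f"pics/{n}0.png",c["img"][:,:,::-1]); print(n,c["vfov"],c["cx"],c["cy"],c["dist"],np.round(c["extrinsics"],4).tolist())
s=arm.get_state(); print(s["time"],s["position"],s["tool_rot"],s["gripper_width"])
E
```

```text
pics
rig.py
scene 48.06610577266602 319.0636109245889 243.99793047506304 [0.02395082 0.         0.         0.         0.        ] [[-0.8294, -0.5586, 0.0095, 0.4247], [-0.3529, 0.5106, -0.7841, 0.2815], [0.4331, -0.6537, -0.6206, 0.8587], [0.0, 0.0, 0.0, 1.0]]
top 57.134912122247314 316.0951618741957 242.73100924670499 [-0.01127526  0.          0.          0.          0.        ] [[-0.003, -1.0, 0.0012, -0.0395], [-0.9817, 0.0027, -0.1902, 0.5482], [0.1902, -0.0018, -0.9817, 0.9002], [0.0, 0.0, 0.0, 1.0]]
0.1 [ 0.13536882 -0.55809353  0.20022718] [ 9.92936587e-01  1.18642006e-01  1.15232821e-05 -1.00378739e-03] 0.09380921095941851
```

View pics/scene0.png

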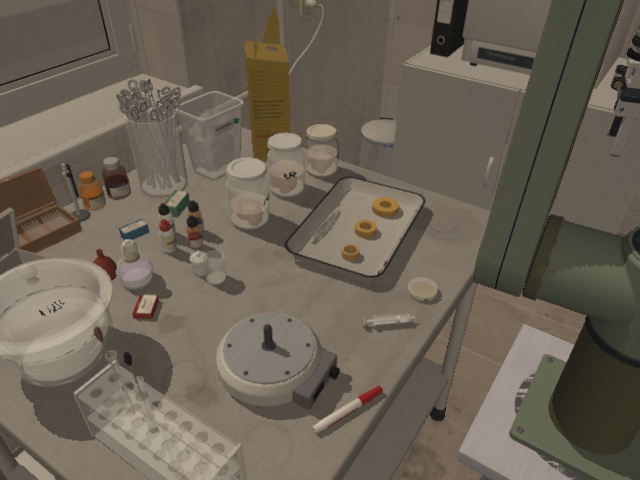

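View pics/top0.png

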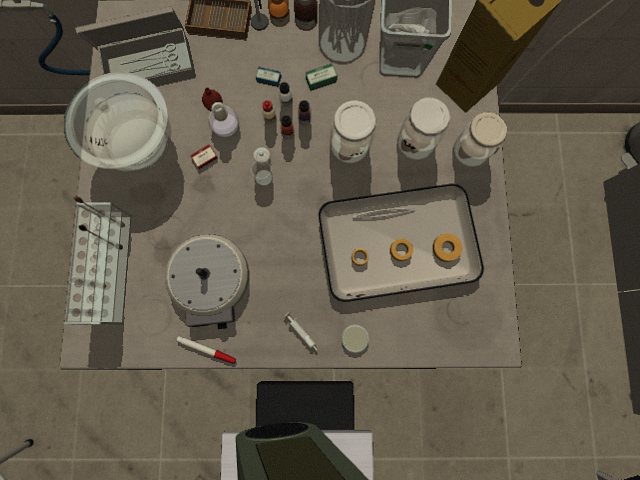

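The scene view shows the large, middle and small rings at about (386,207), (366,228) and (350,253), with the spindle at about (268,337). The top view shows the rings at (447,248), (401,250) and (360,257), with the spindle at (203,273). I'll enlarge these areas.

```bash
python3 - <<'E'
import cv2,numpy as np
S=cv2.imread("pics/scene0.png");T=cv2.imread("pics/top0.png")
def crop(I,x,y,w,h,W,H): return cv2.resize(I[y:y+h,x:x+w],(W,H),interpolation=cv2.INTER_CUBIC)
a=crop(S,330,190,80,75,400,375) #5x
b=crop(S,215,310,110,103,400,375)
c=crop(T,340,225,133,50,400,150)
cv2.imwrite("pics/crop1.png",np.vstack([np.hstack([crop(S,330,190,80,75,400,300),crop(S,210,312,120,90,400,300)]),np.hstack([crop(T,340,200,133,100,400,300),crop(T,160,228,100,75,400,300)])]))
# orange blobs
for n,I in(("S",S),("T",T)):
    h=cv2.cvtColor(I,cv2.COLOR_BGR2HSV); m=cv2.inRange(h,(10,120,70),(28,255,255))
    k,l,st,ce=cv2.connectedComponentsWithStats(m)
    for i in range(1,k):
        if st[i][4]>60: print(n,st[i],ce[i].round(1))
E
```

```text
S [ 245    7   45  155 4407] [267.4  87.3]
S [   0  167   56   53 1625] [ 26.2 193.5]
S [ 79 171  25  39 583] [ 89.  188.1]
S [373 197  26  20 419] [385.2 206.8]
S [ 18 206  63  46 716] [ 51.4 230.6]
S [355 220  21  18 310] [365.2 228.5]
S [187 226  14  13  70] [193.1 229.8]
S [342 245  17  16 218] [350.  252.2]
T [184   1  66  31 317] [219.8  19.6]
T [268   0  20  17 250] [278.    8.2]
T [ 479    0   83   40 1657] [517.9  13.9]
T [434 233  28  29 517] [447.5 246.8]
T [390 238  23  23 273] [401.3 249.1]
T [352 248  16  18 114] [359.3 256.3]
```

View pics/crop1.png

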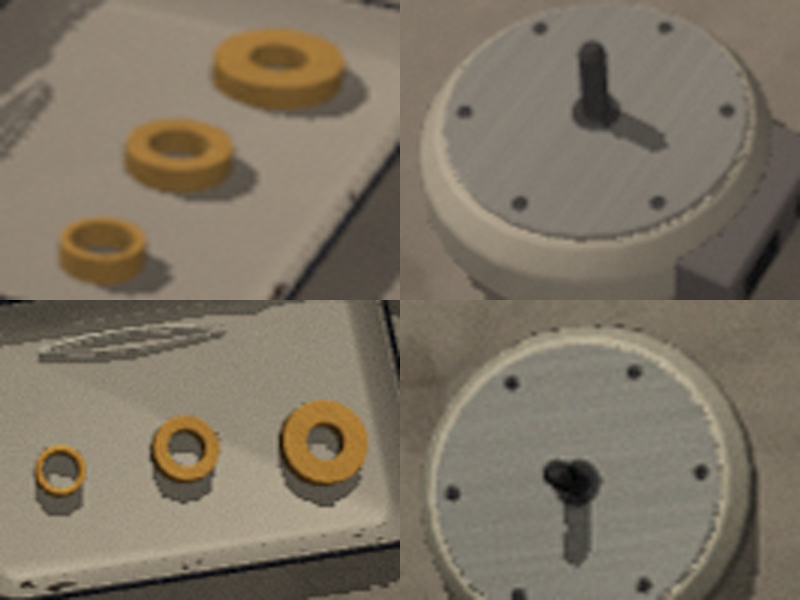

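The crop shows all three ring outlines clearly. The deck bolts' diagonals cross at top (203.9,273.5) and scene (268.3,345.0), on the spindle foot. I'll triangulate from these. The rings are fitted by matching the projected model's bounding boxes.

```bash
cat > cam.py <<'E'
import numpy as np,cv2
from scipy.optimize import least_squares
C={"S":(48.06610577266602,319.0636,243.9979,[0.02395082,0,0,0,0],[[-0.8294,-0.5586,0.0095,0.4247],[-0.3529,0.5106,-0.7841,0.2815],[0.4331,-0.6537,-0.6206,0.8587]]),
"T":(57.134912122247314,316.09516,242.73101,[-0.01127526,0,0,0,0],[[-0.003,-1.0,0.0012,-0.0395],[-0.9817,0.0027,-0.1902,0.5482],[0.1902,-0.0018,-0.9817,0.9002]])}
def proj(n,P):
    v,cx,cy,d,E=C[n];E=np.array(E);f=240/np.tan(np.radians(v/2))
    return cv2.projectPoints(np.float64(P).reshape(-1,1,3),cv2.Rodrigues(E[:,:3])[0],E[:,3],np.array([[f,0,cx],[0,f,cy],[0,0,1]]),np.float64(d))[0][:,0]
def tri(s,t):
    r=least_squares(lambda p:np.r_[proj("S",p)[0]-s,proj("T",p)[0]-t],[.5,0,.03]);return r.x.round(4),r.fun.round(1)
a=np.linspace(0,2*np.pi,180)
def cyl(p,R,h=.018): return np.vstack([np.c_[p[0]+R*np.cos(a),p[1]+R*np.sin(a),0*a+p[2]+z] for z in(0,h)])
def box(n,P): q=proj(n,P);return np.r_[q.min(0),q.max(0)]
def ring(bs,bt,R):
    r=least_squares(lambda p:np.r_[box("S",cyl(p,R))-bs,box("T",cyl(p,R))-bt],[.45,-.2,.002]);return r.x.round(4),r.fun.round(1)
E
python3 - <<'E'
from cam import *
bb=lambda x,y,w,h:np.r_[x-.5,y-.5,x+w-.5,y+h-.5]
print("L",ring(bb(373,197,26,20),bb(434,233,28,29),.032))
print("M",ring(bb(355,220,21,18),bb(390,238,23,23),.025))
print("S",ring(bb(342,245,17,16),bb(352,248,16,18),.019))
print("Lbore",tri((385.4,203.9),(447.4,246)),"Mbore",tri((365.6,225.9),(401.3,248.8)))
print("foot",tri((268.3,345.0),(203.9,273.5)))
print("tip",tri((267.4,325),(199.0,271)))
print("tray corners L-far etc")
from rig import arm;from scipy.spatial.transform import Rotation as R
s=arm.get_state();print(R.from_quat(s["tool_rot"]).as_matrix().round(4).tolist(),s["position"])
E
```

```bash
cat > d.py <<'E'
import sys,numpy as np
from rig import arm
from scipy.spatial.transform import Rotation as R
s=arm.get_state();M=R.from_quat(s["tool_rot"]).as_matrix()
t=np.array([float(v) for v in sys.argv[1:4]])
y=M.T@np.array([.9945,.105,0]); print("d",(M.T@(t-s["position"])).round(4),"turn",round(float(np.arctan2(-y[0],y[1])),3),"t",round(s["time"],2),"q",np.round(s["q"],2),"pos",np.round(s["position"],4),"w",round(s["gripper_width"],4),"gf",s["gripper_force"],"f",np.round(s["force"],1))
E
```

>>> hand_motion(
  segments=[
    [0.45, -0.117, 0.04, -1.437, 0.08],
    [0.45, -0.117, 0.04, -1.437, 0.08],
    [0.45, -0.117, 0.04, -1.437, 0.08],
    [0.45, -0.117, 0.04, -1.437, 0.08],
    [0.45, -0.117, 0.04, -1.437, 0.08],
    [0.45, -0.117, 0.04, -1.437, 0.08],
    [0.45, -0.117, 0.04, -1.437, 0.08],
    [0.45, -0.117, 0.04, -1.437, 0.08],
  ],
)

```text
time: 0.77
position: [0.4295, -0.4003, 0.172]
tool_rot: [0.813, 0.583, -0.0, -0.0]
force: [0.9, -0.7, -0.0]
gripper_width: 0.0799
gripper_force: 0.0
```

```bash
python3 d.py .5455 -.337 .10
```

```text
d [0.0971 0.0896 0.072 ] turn -0.432 t 0.77 q [-0.9   0.26  1.54 -0.    1.34 -0.57] pos [ 0.4295 -0.4003  0.172 ] w 0.0799 gf 0.0 f [ 0.9 -0.7 -0. ]
```

>>> hand_motion(
  segments=[
    [0.097, 0.09, 0.072, -0.432, 0.08],
    [0.097, 0.09, 0.072, -0.432, 0.08],
    [0.097, 0.09, 0.072, -0.432, 0.08],
    [0.097, 0.09, 0.072, -0.432, 0.08],
    [0.097, 0.09, 0.072, -0.432, 0.08],
    [0.097, 0.09, 0.072, -0.432, 0.08],
    [0.097, 0.09, 0.072, -0.432, 0.08],
  ],
)

```text
time: 1.35
position: [0.5444, -0.34, 0.1006]
tool_rot: [0.672, 0.741, -0.0, -0.0]
force: [0.2, 0.2, 0.6]
gripper_width: 0.0797
gripper_force: 0.0
```

```bash
python3 d.py .5455 -.337 .024; python3 - <<'E'
from rig import arm
import cv2,numpy as np
S=arm.capture("scene")["img"][140:290,260:460,::-1];T=arm.capture("top")["img"][180:330,320:520,::-1]
cv2.imwrite("pics/c2.png",np.vstack([cv2.resize(i,(400*1,300),interpolation=2) for i in(S,T)]))
E
```

```text
d [0.0029 0.0015 0.0766] turn -0.007 t 1.35 q [-0.69  0.44  1.46 -0.    1.25 -0.79] pos [ 0.5444 -0.34    0.1006] w 0.0797 gf 0.0 f [0.2 0.2 0.6]
```

View pics/c2.png

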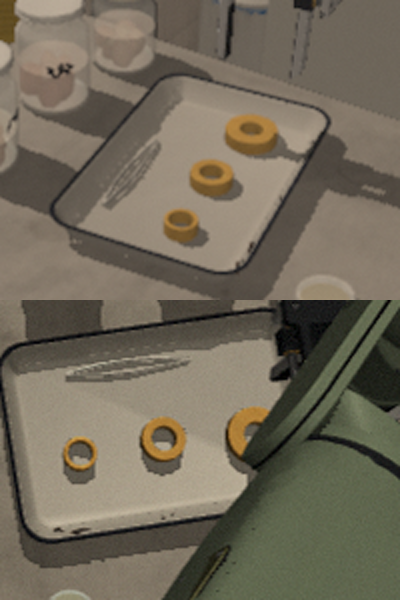

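The gripper isn't over the large ring. In the top crop it sits up and to the right, near (465,200), and the scene crop doesn't show it at all. I need the full pictures and a projection check.

```bash
python3 - <<'E'
from rig import arm
from cam import *
S=arm.capture("scene");T=arm.capture("top")
p=arm.get_state()["position"]
s=S["img"][:,:,::-1].copy();t=T["img"][:,:,::-1].copy()
for n,i,c in(("S",s,S),("T",t,T)):
    print(n,np.abs(np.array(C[n][4])-c["extrinsics"][:3]).max())
    for P,col in((p,(0,0,255)),(p-[0,0,.019],(255,0,0)),((0,0,0),(0,255,0))):
        q=proj(n,P)[0];print(q.round(1));cv2.circle(i,tuple(int(v) for v in q),4,col,1)
cv2.imwrite("pics/full3.png",cv2.resize(np.vstack([s[:,150:],t[:,150:]]),(408*1,800*600//800*1)) if 0 else np.hstack([cv2.resize(s[:,240:640],(400,480)),cv2.resize(t[:,240:640],(400,480))]))
E
```

```text
S 4.763783082439854e-05
[389.8 173.3]
[389.  180.3]
[587.5 421.9]
T 4.696393517411579e-05
[462.2 239.5]
[459.2 241.3]
[296.8 510. ]
```

View pics/full3.png

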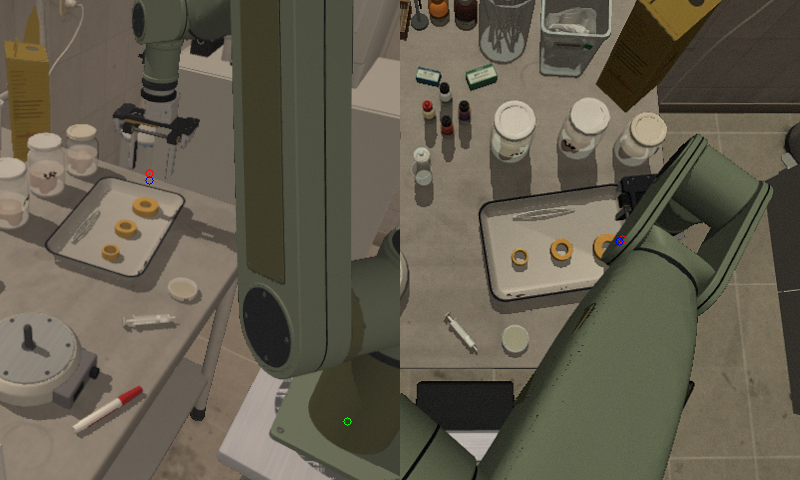

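The full view shows the gripper roughly at the projected TCP, though the fingertips look a little high. I'll zoom in on the scene with the predicted tips marked.

```bash
python3 - <<'E'
from rig import arm
from cam import *
from scipy.spatial.transform import Rotation as R
s=arm.get_state();M=R.from_quat(s["tool_rot"]).as_matrix();p=s["position"];print(p)
i=cv2.resize(arm.capture("scene")["img"][90:240,320:470,::-1],(600,600),interpolation=2)
for sg in(-1,1):
    for yy in(.04,.0525):
        a,b=[proj("S",p+M@[0,sg*yy,z])[0] for z in(.019,-.03)]
        f=lambda q:tuple(int(v) for v in (q-[320,90])*4+1.5)
        cv2.line(i,f(a),f(b),(0,0,255) if sg>0 else(255,0,0),1)
cv2.imwrite("pics/z4.png",i)
E
```

```text
[ 0.54438878 -0.34107506  0.10191952]
```

View pics/z4.png

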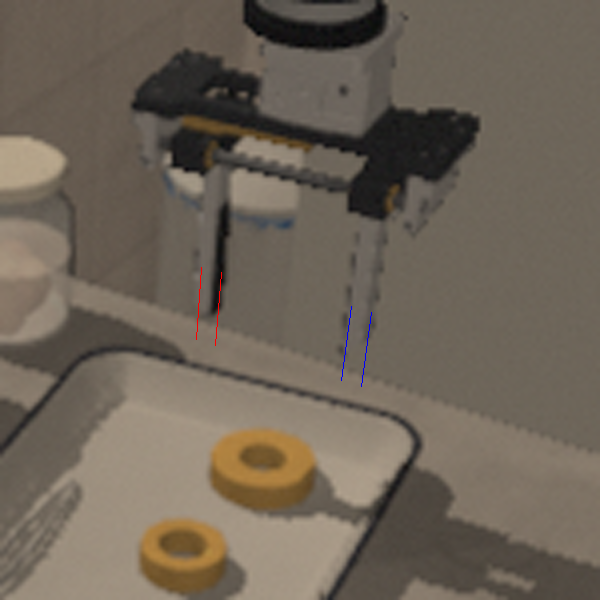

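The horizontal position matches. The left fingertip looks about 7 px higher than predicted, possibly because of its tapered shape. I'll descend halfway and check again close to the tray.

>>> hand_motion(
  segments=[
    [0.003, 0.0015, 0.046, -0.007, 0.08],
    [0.003, 0.0015, 0.046, -0.007, 0.08],
    [0.003, 0.0015, 0.046, -0.007, 0.08],
    [0.003, 0.0015, 0.046, -0.007, 0.08],
  ],
)

```text
time: 1.93
position: [0.5455, -0.3366, 0.0548]
tool_rot: [0.669, 0.743, -0.0, -0.001]
force: [0.0, -0.4, -0.5]
gripper_width: 0.08
gripper_force: 0.0
```

```bash
python3 d.py .5455 -.337 .024; python3 - <<'E'
from rig import arm
from cam import *
from scipy.spatial.transform import Rotation as R
s=arm.get_state();M=R.from_quat(s["tool_rot"]).as_matrix();p=s["position"];print(p)
i=cv2.resize(arm.capture("scene")["img"][120:240,320:440,::-1],(600,600),interpolation=2)
for sg in(-1,1):
    for yy in(.04,.0525):
        a,b=[proj("S",p+M@[0,sg*yy,z])[0] for z in(.019,0)]
        f=lambda q:tuple(int(v) for v in (q-[320,120])*5+2)
        cv2.line(i,f(a),f(b),(0,0,255) if sg>0 else(255,0,0),1)
cv2.imwrite("pics/z5.png",i)
E
```

```text
d [-0.0004 -0.      0.0308] turn 0.0 t 1.93 q [-0.69  0.49  1.49 -0.    1.17 -0.79] pos [ 0.5455 -0.3366  0.0548] w 0.08 gf 0.0 f [ 0.  -0.4 -0.5]
[ 0.54552874 -0.33664657  0.05477286]
```

View pics/z5.png

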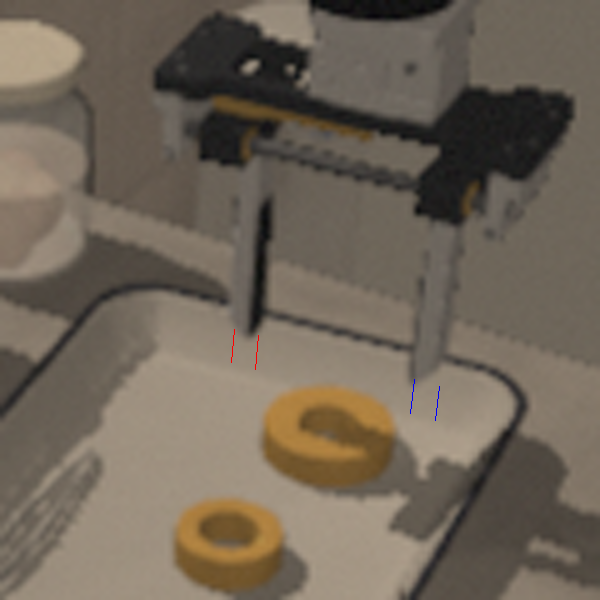

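The tips sit where I predicted the TCP, about 19 mm above the predicted tips. I'll lower slowly, watching the force, and check `tips_ahead`.

>>> hand_motion(
  segments=[
    [0, 0, 0.012, 0, 0.08],
    [0, 0, 0.025, 0, 0.08],
    [0, 0, 0.025, 0, 0.08],
    [0, 0, 0.025, 0, 0.08],
  ],
)

```text
time: 2.32
position: [0.545, -0.3357, 0.0282]
tool_rot: [0.669, 0.744, -0.0, -0.002]
force: [0.6, 0.5, 0.7]
gripper_width: 0.0797
gripper_force: 0.0
```

```bash
python3 d.py .5455 -.337 .024; python3 - <<'E'
from rig import arm
from cam import *
from scipy.spatial.transform import Rotation as R
print(arm.tips_ahead)
s=arm.get_state();M=R.from_quat(s["tool_rot"]).as_matrix();p=s["position"];print(p)
out=[]
for n,N,x0,y0 in(("S","scene",340,150),("T","top",420,180)):
    i=cv2.resize(arm.capture(N)["img"][y0:y0+80,x0:x0+66,::-1],(396,480),interpolation=2)
    for sg in(-1,1):
      for yy in(.04,.0525):
        a,b=[proj(n,p+M@[0,sg*yy,z])[0] for z in(.019,0)]
        f=lambda q:tuple(int(v) for v in (q-[x0,y0])*6+2.5)
        cv2.line(i,f(a),f(b),(0,0,255) if sg>0 else(255,0,0),1)
    out.append(i)
cv2.imwrite("pics/z6.png",np.hstack(out))
E
```

```text
d [-0.0014  0.0003  0.0042] turn 0.001 t 2.32 q [-0.69  0.52  1.5  -0.    1.12 -0.79] pos [ 0.545  -0.3357  0.0282] w 0.0797 gf 0.0 f [0.6 0.5 0.7]
0.019
[ 0.54504475 -0.33568441  0.02817029]
```

View pics/z6.png

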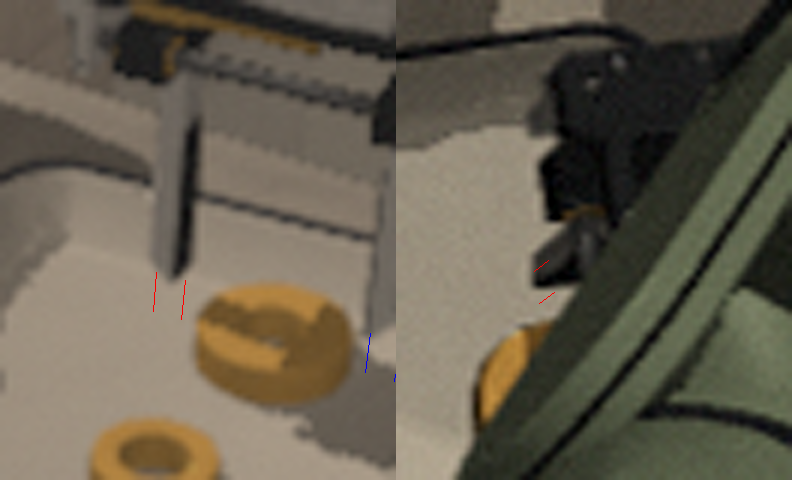

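In both views the tips are at about the reported TCP height. I'll triangulate the tip, then do a guarded descent.

```bash
python3 - <<'E'
from cam import *
print(tri((369.2,196.3),(445.9,227.4)))
print(proj("S",[.5853,-.3315,.009]),proj("T",[.5853,-.3315,.009]))
E
```

```text
(array([ 0.5877, -0.3318,  0.0267]), array([ 0.2,  0. , -0.1, -0.2]))
[[369.72262937 202.76021598]] [[443.49604443 229.99247855]]
```

>>> hand_motion(
  segments=[
    [-0.001, 0, 0.004, 0, 0.08],
    [-0.001, 0, 0.004, 0, 0.08],
    [-0.001, 0, 0.004, 0, 0.08],
  ],
  only="pos|force",
)

```text
position: [0.5462, -0.3375, 0.0256]
force: [-0.4, -0.1, 0.0]
gripper_force: 0.0
```

```bash
python3 d.py .5455 -.337 .024
```

```text
d [ 0.0006 -0.0006  0.0016] turn 0.001 t 2.67 q [-0.69  0.53  1.5  -0.    1.12 -0.79] pos [ 0.5462 -0.3375  0.0256] w 0.08 gf 0.0 f [-0.4 -0.1  0. ]
```

>>> hand_motion(
  segments=[
    [0, 0, 0.002, 0, 0.08],
    [0, 0, 0.004, 0, 0.08],
    [0, 0, 0.004, 0, 0.08],
  ],
  only="pos|force",
)

```text
position: [0.5459, -0.3373, 0.0212]
force: [-0.3, 0.5, -0.4]
gripper_force: 0.0
```

>>> hand_motion(
  segments=[
    [0, 0, 0.002, 0, 0.08],
    [0, 0, 0.002, 0, 0.08],
  ],
  only="pos|force",
)

```text
position: [0.546, -0.3373, 0.0193]
force: [-0.2, 0.1, -0.1]
gripper_force: 0.0
```

There's no contact at a TCP of 0.019, where a 19 mm tip would already be in the floor. That confirms the tips are near the reported TCP, so I'll keep going down.

>>> hand_motion(
  segments=[
    [0, 0, 0.002, 0, 0.08],
    [0, 0, 0.004, 0, 0.08],
    [0, 0, 0.004, 0, 0.08],
  ],
  only="pos|force",
)

```text
position: [0.5459, -0.3372, 0.0151]
force: [-1.0, 0.1, 0.1]
gripper_force: 0.0
```

>>> hand_motion(
  segments=[
    [0, 0, 0.002, 0, 0.08],
    [0, 0, 0.004, 0, 0.08],
    [0, 0, 0.004, 0, 0.08],
  ],
  only="pos|force",
)

```text
position: [0.5458, -0.3372, 0.0111]
force: [-0.0, 0.7, -0.3]
gripper_force: 0.0
```

>>> hand_motion(
  segments=[
    [0, 0, 0.002, 0, 0.08],
    [0, 0, 0.002, 0, 0.08],
  ],
  only="pos|force",
)

```text
position: [0.546, -0.3373, 0.0093]
force: [-0.0, -1.0, -0.4]
gripper_force: 0.0
```

>>> hand_motion(
  segments=[
    [0, 0, 0.001, 0, 0.06],
    [0, 0, 0.001, 0, 0.055],
    [0, 0, 0.001, 0, 0.05],
    [0, 0, 0.001, 0, 0.05],
    [0, 0, 0.001, 0, 0.05],
    [0, 0, 0.001, 0, 0.05],
    [0, 0, 0.001, 0, 0.05],
    [0, 0, 0.001, 0, 0.05],
  ],
)

```text
time: 4.42
position: [0.5457, -0.3374, 0.0085]
tool_rot: [0.669, 0.744, -0.0, -0.0]
force: [-1.7, 0.0, 0.4]
gripper_width: 0.0637
gripper_force: 30.0
```

>>> hand_motion(
  segments=[
    [0, 0, -0.01, 0, 0.05],
    [0, 0, -0.03, 0, 0.05],
    [0, 0, -0.03, 0, 0.05],
    [0, 0, -0.03, 0, 0.05],
  ],
)

```text
time: 4.75
position: [0.5478, -0.3384, 0.0404]
tool_rot: [0.669, 0.744, 0.0, 0.002]
force: [-0.5, 0.4, -3.5]
gripper_width: 0.0633
gripper_force: 30.0
```

The ring is held: opening 63.5 mm and about 4 N of weight. Next I lift and carry it to the spindle.

>>> hand_motion(
  segments=[
    [0, 0, -0.04, 0, 0.05],
    [0, 0, -0.08, 0, 0.05],
    [0, 0, -0.12, 0, 0.05],
    [0, 0, -0.12, 0, 0.05],
    [0, 0, -0.12, 0, 0.05],
  ],
  only="pos|force",
)

```text
position: [0.5481, -0.3389, 0.1616]
force: [-0.5, -0.4, -4.1]
gripper_force: 30.0
```

```bash
python3 d.py .4817 .1975 .16
```

```text
d [ 0.5404 -0.0093 -0.001 ] turn 0.001 t 5.17 q [-0.69  0.38  1.41  0.    1.35 -0.79] pos [ 0.5481 -0.3389  0.1616] w 0.0634 gf 29.998331659007818 f [-0.5 -0.4 -4.1]
```

>>> hand_motion(
  segments=[
    [0.02, 0, 0, 0, 0.05],
    [0.05, 0, 0, 0, 0.05],
    [0.09, -0.001, 0, 0, 0.05],
    [0.13, -0.002, 0, 0, 0.05],
    [0.17, -0.003, 0, 0, 0.05],
    [0.21, -0.004, 0, 0, 0.05],
    [0.25, -0.005, 0, 0, 0.05],
    [0.29, -0.005, 0, 0, 0.05],
  ],
  only="pos|force",
)

```text
position: [0.5072, -0.0471, 0.1548]
force: [1.0, 0.1, -3.8]
gripper_force: 30.0
```

>>> hand_motion(
  segments=[
    [0.04, 0, 0, 0, 0.05],
    [0.08, -0.001, 0, 0, 0.05],
    [0.12, -0.002, 0, 0, 0.05],
    [0.16, -0.003, 0, 0, 0.05],
    [0.2, -0.004, 0, 0, 0.05],
    [0.23, -0.004, 0, 0, 0.05],
    [0.25, -0.004, 0, 0, 0.05],
    [0.25, -0.004, 0, 0, 0.05],
  ],
  only="pos|force",
)

```text
position: [0.4766, 0.2019, 0.155]
force: [0.1, 0.1, -3.6]
gripper_force: 30.0
```

>>> hand_motion(
  segments=[
    [0, 0, 0, 0, 0.05],
    [0, 0, 0, 0, 0.05],
    [0, 0, 0, 0, 0.05],
  ],
  only="pos|force",
)

```text
position: [0.4794, 0.1972, 0.1572]
force: [-0.1, 0.4, -2.9]
gripper_force: 30.0
```

```bash
python3 d.py .4817 .1975 .14
python3 - <<'E'
from rig import arm
import cv2
for n in("scene","top"): cv2.imwrite(f"pics/{n}7.png",arm.capture(n)["img"][:,:,::-1])
from cam import *
p=arm.get_state()["position"];print(p)
for n,N in(("S","scene"),("T","top")):
    I=cv2.imread(f"pics/{N}7.png");h=cv2.cvtColor(I,cv2.COLOR_BGR2HSV); m=cv2.inRange(h,(10,120,70),(28,255,255))
    k,l,st,ce=cv2.connectedComponentsWithStats(m)
    P=cyl(p-[0,0,.0065],.032);print(n,"pred",box(n,P).round(1))
    for i in range(1,k):
        if st[i][4]>40: print(st[i])
S=cv2.imread("pics/scene7.png");T=cv2.imread("pics/top7.png")
cv2.imwrite("pics/m7.png",np.hstack([cv2.resize(S[250:400,210:310],(400,600),interpolation=2),cv2.resize(T[210:330,150:230],(400,600),interpolation=2)]))
E
```

```text
d [0.     0.0024 0.0172] turn -0.001 t 6.75 q [ 0.22  0.13  1.73 -0.    1.29  0.12] pos [0.4794 0.1972 0.1572] w 0.0634 gf 29.99848499894142 f [-0.1  0.4 -2.9]
[0.47999766 0.19726904 0.15802888]
S pred [245.2 281.7 287.1 318.9]
[265   7  14  29 270]
[   0  167   56   53 1708]
[ 79 171  25  39 586]
[ 17 206  64  46 840]
[189 211  11   6  47]
[355 220  21  18 310]
[187 226  10   9  50]
[223 232  44  17  85]
[342 245  17  16 218]
[246 284  36  35 988]
T pred [171.9 250.1 208.4 284.9]
[184   0  66  32 357]
[268   0  20  17 258]
[ 480    0   82   41 1672]
[390 238  23  23 274]
[352 248  16  18 118]
[188 251  18  32 323]
```

View pics/m7.png

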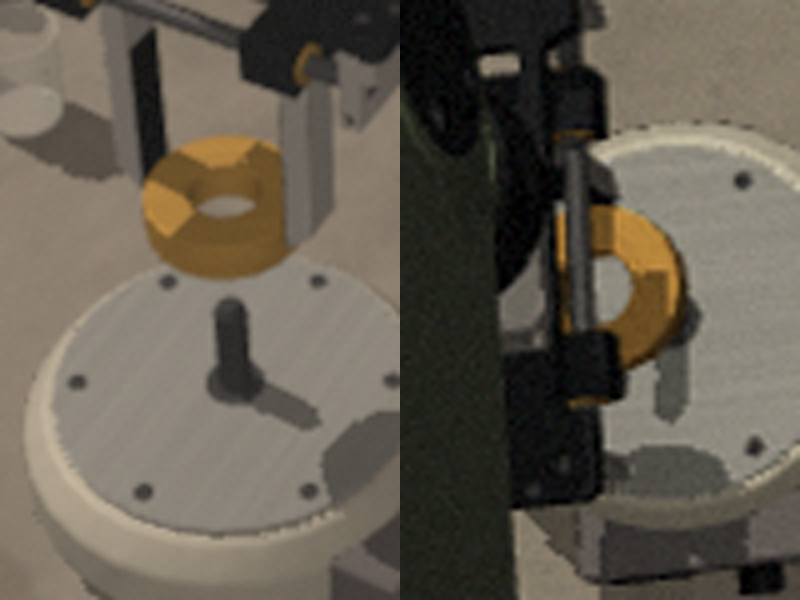

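The ring sits level in the jaws, above the spindle: scene centre about (266,302), top right edge about x=206. I'll fit its actual position from the visible edges.

```bash
python3 - <<'E'
from cam import *
# S left,top,bottom ; T top,right,bottom
def f(p):
    s=box("S",cyl(p,.032));t=box("T",cyl(p,.032));return np.r_[s[[0,1,3]]-[245.5,283.5,318.7],t[[1,2,3]]-[250.6,206.2,283.5]]
r=least_squares(f,[.48,.197,.15]);print(r.x.round(4),r.fun.round(1))
E
python3 d.py .4817 .1975 .14
```

```text
[0.4796 0.1996 0.1521] [-1.2 -1.2  1.  -0.4  0.9  1.6]
d [0.0001 0.0017 0.018 ] turn -0.001 t 6.85 q [ 0.22  0.13  1.72 -0.    1.29  0.12] pos [0.48   0.1973 0.158 ] w 0.0637 gf 29.99818704323843 f [ 0.2  0.1 -3.2]
```

>>> hand_motion(
  segments=[
    [-0.001, 0.002, 0, 0, 0.05],
    [-0.001, 0.002, 0.02, 0, 0.05],
    [-0.001, 0.002, 0.04, 0, 0.05],
    [-0.001, 0.002, 0.055, 0, 0.05],
    [-0.001, 0.002, 0.07, 0, 0.05],
    [-0.001, 0.002, 0.07, 0, 0.05],
  ],
  only="pos|force",
)

```text
position: [0.4797, 0.1963, 0.0855]
force: [-1.4, -0.1, -3.5]
gripper_force: 30.0
```

>>> hand_motion(
  segments=[
    [0, 0, 0.01, 0, 0.05],
    [0, 0, 0.018, 0, 0.05],
    [0, 0, 0.022, 0, 0.05],
    [0, 0, 0.022, 0, 0.05],
    [0, 0, 0.022, 0, 0.05],
  ],
  only="pos|force",
)

```text
position: [0.4824, 0.1977, 0.0668]
force: [0.6, 0.6, -2.5]
gripper_force: 30.0
```

>>> hand_motion(
  segments=[
    [0, 0, 0.002, 0, 0.05],
    [0, 0, 0.003, 0, 0.05],
    [0, 0, 0.003, 0, 0.05],
  ],
  only="pos|force",
)

```text
position: [0.4824, 0.1978, 0.0639]
force: [-0.9, -0.4, -3.3]
gripper_force: 30.0
```

>>> hand_motion(
  segments=[
    [0, 0, 0.001, 0, 0.05],
    [0, 0, 0.001, 0, 0.05],
  ],
  only="pos|force",
)

```text
position: [0.4823, 0.1978, 0.0627]
force: [-0.6, 0.4, -3.5]
gripper_force: 30.0
```

>>> hand_motion(
  segments=[
    [0, 0, 0.001, 0, 0.05],
    [0, 0, 0.001, 0, 0.05],
  ],
  only="pos|force",
)

```text
position: [0.4824, 0.1978, 0.0618]
force: [1.1, 0.4, -2.0]
gripper_force: 30.0
```

>>> hand_motion(
  segments=[
    [0, 0, 0, 0, 0.07],
    [0, 0, 0, 0, 0.08],
    [0, 0, 0, 0, 0.08],
    [0, 0, 0, 0, 0.08],
    [0, 0, 0, 0, 0.08],
    [0, 0, 0, 0, 0.08],
  ],
  only="pos|force|wid",
)

```text
position: [0.4824, 0.1978, 0.0619]
force: [0.7, -0.9, -0.3]
gripper_width: 0.0801
gripper_force: 0.0
```

>>> hand_motion(
  segments=[
    [0, 0, -0.02, 0, 0.08],
    [0, 0, -0.04, 0, 0.08],
    [0, 0, -0.08, 0, 0.08],
    [0, 0, -0.11, 0, 0.07],
    [0, 0, -0.11, 0, 0.07],
  ],
  only="pos|force|wid",
)

```text
position: [0.4873, 0.199, 0.1792]
force: [1.0, 0.3, 0.3]
gripper_width: 0.0714
gripper_force: 0.0
```

```bash
python3 d.py .541 -.232 .12
python3 - <<'E'
from rig import arm
from cam import *
for n,N in(("S","scene"),("T","top")):
    I=arm.capture(N)["img"];h=cv2.cvtColor(I,cv2.COLOR_RGB2HSV); m=cv2.inRange(h,(10,120,50),(28,255,255))
    m=m[200:400];k,l,st,ce=cv2.connectedComponentsWithStats(m)
    print(n,"pred",box(n,cyl((.4817,.1975,.055),.032)).round(1))
    for i in range(1,k):
        if st[i][4]>40: print(st[i]+[0,200,0,0,0])
E
```

```text
d [-0.4344  0.0069  0.0586] turn 0.001 t 9.27 q [0.22 0.11 1.7  0.   1.32 0.12] pos [0.4873 0.199  0.1792] w 0.0714 gf 0.0 f [1.  0.3 0.3]
S pred [248.7 323.4 287.7 359.9]
[  0 200  56  20 569]
[ 83 200  21  10  78]
[ 17 206  64  46 827]
[215 217  46  17 108]
[355 220  21  18 308]
[187 227  10   8  45]
[342 245  17  16 219]
[249 325  38  35 899]
T pred [186.6 257.3 219.1 288.5]
[390 238  23  23 294]
[352 248  16  18 124]
[187 258  31  30 598]
```

The large ring is seated: its outlines match the prediction within about 1.5 px in both views. Next is the middle ring.

>>> hand_motion(
  segments=[
    [-0.04, 0, 0, 0, 0.068],
    [-0.08, 0, 0, 0, 0.068],
    [-0.12, 0.002, 0, 0, 0.068],
    [-0.16, 0.003, 0, 0, 0.068],
    [-0.2, 0.004, 0, 0, 0.068],
    [-0.24, 0.005, 0, 0, 0.068],
    [-0.28, 0.006, 0, 0, 0.068],
    [-0.32, 0.007, 0.01, 0, 0.068],
  ],
  only="pos|force",
)

```text
position: [0.5229, -0.1217, 0.1612]
force: [1.3, 0.2, 0.3]
gripper_force: 0.0
```

>>> hand_motion(
  segments=[
    [-0.04, 0, 0.01, 0, 0.068],
    [-0.08, 0, 0.03, 0, 0.068],
    [-0.11, 0, 0.05, 0, 0.068],
    [-0.115, 0, 0.07, 0, 0.068],
    [-0.115, 0, 0.09, 0, 0.068],
    [-0.115, 0, 0.09, 0, 0.068],
    [-0.115, 0, 0.09, 0, 0.068],
  ],
  only="pos|force",
)

```text
position: [0.5325, -0.2326, 0.0684]
force: [-0.2, 0.4, 0.1]
gripper_force: 0.0
```

```bash
python3 d.py .541 -.2323 .0085
```

```text
d [-0.0009  0.0088  0.0599] turn 0.0 t 10.62 q [-0.56  0.36  1.64  0.    1.15 -0.67] pos [ 0.5325 -0.2326  0.0684] w 0.0684 gf 0.0 f [-0.2  0.4  0.1]
```

>>> hand_motion(
  segments=[
    [0, 0.009, 0, 0, 0.068],
    [0, 0.009, 0.015, 0, 0.068],
    [0, 0.009, 0.03, 0, 0.068],
    [0, 0.009, 0.03, 0, 0.068],
    [0, 0.009, 0.03, 0, 0.068],
  ],
  only="pos|force",
)

```text
position: [0.5448, -0.2325, 0.0423]
force: [1.3, 0.1, -1.2]
gripper_force: 0.0
```

```bash
python3 d.py .541 -.2323 .0085
```

```text
d [ 0.0006 -0.0038  0.0338] turn 0.002 t 11.03 q [-0.55  0.42  1.63  0.    1.1  -0.66] pos [ 0.5448 -0.2325  0.0423] w 0.068 gf 0.0 f [ 1.3  0.1 -1.2]
```

>>> hand_motion(
  segments=[
    [0, 0, 0, 0, 0.068],
    [0, 0, 0, 0, 0.068],
    [0, 0, 0, 0, 0.068],
  ],
  only="pos|force",
)

```text
position: [0.5452, -0.2335, 0.0431]
force: [-0.9, 0.1, -0.2]
gripper_force: 0.0
```

```bash
python3 d.py .541 -.2323 .0085
```

```text
d [ 0.0017 -0.0041  0.0346] turn 0.001 t 11.28 q [-0.55  0.41  1.63 -0.    1.1  -0.66] pos [ 0.5452 -0.2335  0.0431] w 0.0678 gf 0.0 f [-0.9  0.1 -0.2]
```

>>> hand_motion(
  segments=[
    [0.001, -0.004, 0, 0, 0.068],
    [0.001, -0.004, 0.01, 0, 0.068],
    [0.001, -0.004, 0.018, 0, 0.068],
    [0.001, -0.004, 0.024, 0, 0.068],
    [0.001, -0.004, 0.028, 0, 0.068],
    [0.001, -0.004, 0.028, 0, 0.068],
    [0.001, -0.004, 0.028, 0, 0.068],
  ],
  only="pos|force",
)

```text
position: [0.5396, -0.2323, 0.0129]
force: [0.9, -0.2, 0.1]
gripper_force: 0.0
```

```bash
python3 d.py .541 -.2323 .0085
```

```text
d [-0.0001  0.0014  0.0044] turn 0.001 t 11.87 q [-0.55  0.45  1.65  0.    1.04 -0.66] pos [ 0.5396 -0.2323  0.0129] w 0.0679 gf 0.0 f [ 0.9 -0.2  0.1]
```

>>> hand_motion(
  segments=[
    [0, 0.001, 0.002, 0, 0.068],
    [0, 0.001, 0.004, 0, 0.068],
    [0, 0.001, 0.004, 0, 0.068],
  ],
  only="pos|force",
)

```text
position: [0.5411, -0.2324, 0.0096]
force: [-0.9, 0.5, -0.6]
gripper_force: 0.0
```

>>> hand_motion(
  segments=[
    [0, 0, 0, 0, 0.055],
    [0, 0, 0, 0, 0.045],
    [0, 0, 0, 0, 0.036],
    [0, 0, 0, 0, 0.036],
    [0, 0, 0, 0, 0.036],
    [0, 0, 0, 0, 0.036],
    [0, 0, 0, 0, 0.036],
    [0, 0, 0, 0, 0.036],
  ],
  only="pos|force|wid",
)

```text
position: [0.5409, -0.2325, 0.0098]
force: [-2.1, -0.6, 2.1]
gripper_width: 0.0492
gripper_force: 30.0
```

>>> hand_motion(
  segments=[
    [0, 0, -0.01, 0, 0.036],
    [0, 0, -0.04, 0, 0.036],
    [0, 0, -0.08, 0, 0.036],
    [0, 0, -0.12, 0, 0.036],
    [0, 0, -0.15, 0, 0.036],
    [0, 0, -0.165, 0, 0.036],
    [0, 0, -0.165, 0, 0.036],
  ],
  only="pos|force|wid",
)

```text
position: [0.5443, -0.2341, 0.1806]
force: [1.1, -0.6, -2.4]
gripper_width: 0.0489
gripper_force: 30.0
```

```bash
python3 d.py .4817 .1975 .17
```

```text
d [ 0.4359 -0.0166  0.0077] turn 0.001 t 13.37 q [-0.55  0.25  1.53  0.    1.35 -0.66] pos [ 0.5443 -0.2341  0.1806] w 0.0489 gf 29.998914417810738 f [ 1.1 -0.6 -2.4]
```

>>> hand_motion(
  segments=[
    [0.03, 0, 0, 0, 0.036],
    [0.07, -0.003, 0, 0, 0.036],
    [0.11, -0.004, 0, 0, 0.036],
    [0.15, -0.006, 0, 0, 0.036],
    [0.19, -0.008, 0, 0, 0.036],
    [0.23, -0.009, 0, 0, 0.036],
    [0.27, -0.01, 0, 0, 0.036],
    [0.31, -0.011, 0, 0, 0.036],
  ],
  only="pos|force",
)

```text
position: [0.4953, 0.0766, 0.1727]
force: [0.6, 0.2, -2.4]
gripper_force: 30.0
```

>>> hand_motion(
  segments=[
    [0.04, -0.001, 0, 0, 0.036],
    [0.08, -0.002, 0, 0, 0.036],
    [0.11, -0.003, 0, 0, 0.036],
    [0.125, -0.004, 0, 0, 0.036],
    [0.125, -0.004, 0, 0, 0.036],
    [0.125, -0.004, 0, 0, 0.036],
    [0.125, -0.004, 0, 0, 0.036],
    [0.125, -0.004, 0, 0, 0.036],
  ],
  only="pos|force",
)

```text
position: [0.4799, 0.1973, 0.1739]
force: [-0.1, 0.0, -2.6]
gripper_force: 30.0
```

```bash
python3 d.py .4817 .1975 .14
python3 - <<'E'
from rig import arm
from cam import *
p=arm.get_state()["position"]
for n,N in(("S","scene"),("T","top")):
    I=arm.capture(N)["img"];h=cv2.cvtColor(I,cv2.COLOR_RGB2HSV); m=cv2.inRange(h,(10,120,50),(28,255,255))
    m=m[200:400];k,l,st,ce=cv2.connectedComponentsWithStats(m)
    P=cyl(p-[0,0,.0078],.025);print(n,"pred",box(n,P).round(1))
    for i in range(1,k):
        if st[i][4]>40: print(st[i]+[0,200,0,0,0])
    x0,y0=((210,230),(150,210))[n=="T"]
    cv2.imwrite(f"pics/x{n}.png",cv2.resize(I[y0:y0+150,x0:x0+100,::-1],(400,600),interpolation=2))
cv2.imwrite("pics/m8.png",np.hstack([cv2.imread("pics/xS.png"),cv2.imread("pics/xT.png")]))
E
```

```text
d [0.     0.0018 0.0339] turn -0.001 t 14.7 q [ 0.22  0.11  1.71 -0.    1.32  0.12] pos [0.4799 0.1973 0.1739] w 0.0489 gf 29.998840685002506 f [-0.1  0.  -2.6]
S pred [249.1 277.8 282.3 308.9]
[  0 200  56  20 582]
[ 83 200  21  10  76]
[ 17 206  64  46 835]
[226 224  46  17 106]
[187 226  14  13  70]
[342 245  17  16 219]
[249 279  30  30 598]
[249 325  38  35 898]
T pred [173.2 252.5 202.8 280.4]
[352 248  16  18 123]
[185 253  33  35 680]
```

View pics/m8.png

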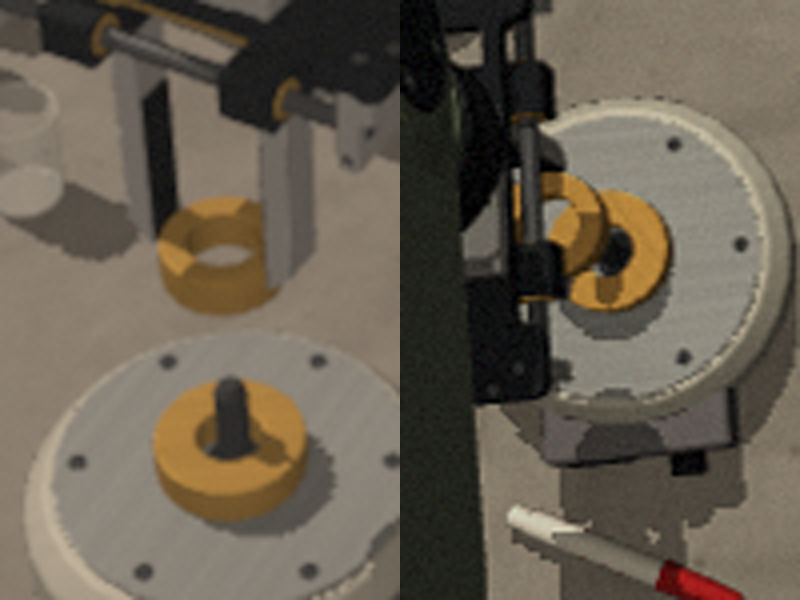

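The middle ring is held level and within about 1 px of the prediction, and the large ring lies flat with the spindle through its bore. I'll lower it now.

>>> hand_motion(
  segments=[
    [0, 0.002, 0, 0, 0.036],
    [0, 0.002, 0.02, 0, 0.036],
    [0, 0.002, 0.04, 0, 0.036],
    [0, 0.002, 0.06, 0, 0.036],
    [0, 0.002, 0.075, 0, 0.036],
    [0, 0.002, 0.085, 0, 0.036],
    [0, 0.002, 0.085, 0, 0.036],
    [0, 0.002, 0.085, 0, 0.036],
  ],
  only="pos|force",
)

```text
position: [0.4822, 0.1984, 0.0896]
force: [-0.4, 0.4, -1.7]
gripper_force: 30.0
```

>>> hand_motion(
  segments=[
    [0, 0, 0, 0, 0.036],
    [0, 0, 0.002, 0, 0.036],
    [0, 0, 0.004, 0, 0.036],
    [0, 0, 0.004, 0, 0.036],
  ],
  only="pos|force",
)

```text
position: [0.4824, 0.1988, 0.086]
force: [0.1, 0.2, -2.1]
gripper_force: 30.0
```

>>> hand_motion(
  segments=[
    [0, 0, 0.001, 0, 0.036],
    [0, 0, 0.002, 0, 0.036],
    [0, 0, 0.002, 0, 0.036],
  ],
  only="pos|force",
)

```text
position: [0.482, 0.1987, 0.0835]
force: [-1.0, -0.0, -2.3]
gripper_force: 30.0
```

>>> hand_motion(
  segments=[
    [0, 0, 0.001, 0, 0.036],
    [0, 0, 0.002, 0, 0.036],
    [0, 0, 0.002, 0, 0.036],
    [0, 0, 0.002, 0, 0.036],
  ],
  only="pos|force",
)

```text
position: [0.482, 0.1987, 0.0815]
force: [-0.3, -0.2, -2.3]
gripper_force: 30.0
```

>>> hand_motion(
  segments=[
    [0, 0, 0, 0, 0.055],
    [0, 0, 0, 0, 0.065],
    [0, 0, 0, 0, 0.07],
    [0, 0, 0, 0, 0.07],
    [0, 0, 0, 0, 0.07],
    [0, 0, 0, 0, 0.07],
  ],
  only="pos|force|wid",
)

```text
position: [0.4823, 0.1988, 0.0819]
force: [0.0, 0.2, 0.8]
gripper_width: 0.0699
gripper_force: 0.0
```

>>> hand_motion(
  segments=[
    [0, 0, -0.02, 0, 0.07],
    [0, 0, -0.04, 0, 0.07],
    [0, 0, -0.08, 0, 0.07],
    [0, 0, -0.11, 0, 0.07],
    [0, 0, -0.11, 0, 0.07],
    [0, 0, -0.11, 0, 0.07],
    [0, 0, -0.11, 0, 0.07],
  ],
  only="pos|force|wid",
)

```text
position: [0.4815, 0.1986, 0.191]
force: [-1.5, -0.6, 0.3]
gripper_width: 0.0701
gripper_force: 0.0
```

```bash
python3 - <<'E'
from rig import arm
from cam import *
for n,N in(("S","scene"),("T","top")):
    I=arm.capture(N)["img"];h=cv2.cvtColor(I,cv2.COLOR_RGB2HSV); m=cv2.inRange(h,(10,120,50),(28,255,255))
    m=m[200:400];k,l,st,ce=cv2.connectedComponentsWithStats(m)
    P=np.vstack([cyl((.4817,.1975,.055),.032),cyl((.4817,.1975,.073),.025)]);print(n,"pred",box(n,P).round(1))
    for i in range(1,k):
        if st[i][4]>40: print(st[i]+[0,200,0,0,0])
    x0,y0=((210,290),(150,220))[n=="T"]
    cv2.imwrite(f"pics/x{n}.png",cv2.resize(I[y0:y0+100,x0:x0+100,::-1],(400,400),interpolation=2))
cv2.imwrite("pics/m9.png",np.hstack([cv2.imread("pics/xS.png"),cv2.imread("pics/xT.png")]))
E
```

```text
S pred [248.7 319.  287.7 359.9]
[  0 200  56  20 567]
[ 83 200  21  10  79]
[ 17 206  64  47 815]
[217 212  46  16 106]
[187 226  14  13  67]
[342 245  17  16 219]
[ 249  321   38   39 1077]
T pred [186.6 257.3 219.1 288.5]
[352 248  16  18 123]
[187 258  31  30 635]
```

View pics/m9.png

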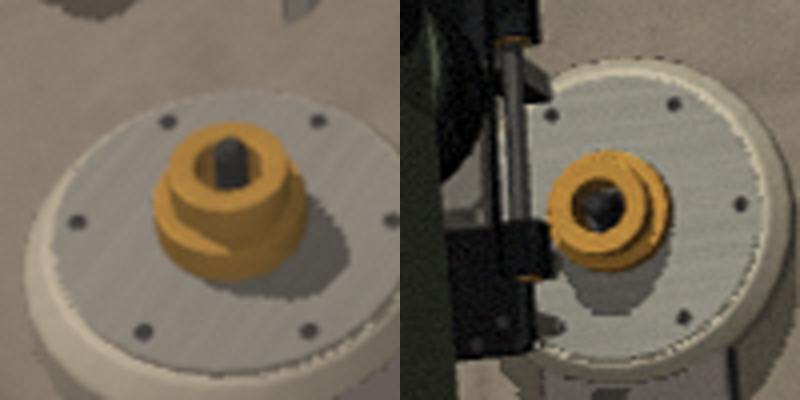

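Both rings are stacked flat on the spindle, at scene about (268,340) and top about (203,273). The small ring hasn't moved and the gripper is clear.

```bash
python3 -c "
from rig import arm
print(arm.close_job())"
```

```text
the job is handed in; nothing more can be done
None
```

The job is handed in: in the last pictures the largest ring lay flat on the deck with the middle one flat on top of it, both on the spindle, the smallest ring had not moved, and the gripper was clear; no verdict was returned.

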